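Hold a capacitor row against its sprung stop

TASK

Slide the three capacitors along the mat, upright and without lifting them, one by one into single file between the fixture's two rails. Then be my third hand while I fit the clamp: push the row against the sprung end stop until the stop is in by about half its 30 mm travel (14 mm, about 8 N, its pointer between the two black marks on the rail), never bottoming it out, and keep that push steady: finish while still holding it. Leave the other things on the bench where they are.

Things in the scene. Friction and masses are not known exactly. Their poses are not given: they have to be found in the camera images.
- cap_a: loose screw-terminal capacitor, one of three alike: upright aluminium can 50 mm in diameter with a grey band, 70 mm tall, plus two brass studs 6 mm high on its top; about 0.18 kg (varies). Origin: centre of its underside, z up its axis
- cap_b: loose screw-terminal capacitor, one of three alike: upright aluminium can 50 mm in diameter with a grey band, 70 mm tall, plus two brass studs 6 mm high on its top; about 0.18 kg (varies). Origin: centre of its underside, z up its axis
- cap_c: loose screw-terminal capacitor, one of three alike: upright aluminium can 50 mm in diameter with a grey band, 70 mm tall, plus two brass studs 6 mm high on its top; about 0.18 kg (varies). Origin: centre of its underside, z up its axis
- rack: fixed aluminium fixture: two parallel rails along its y, 18 mm high, 12 mm thick, inner faces 54 mm apart (x = -27 and +27 mm), y = 0 to 260 mm; open at y = 0, a sprung stop near the far end, behind it a 50 mm tall housing (y = 260 to 280). It has no floor: capacitors slide on the mat. Origin: on the mat, mid-gap, where the straight rails begin; +y runs into the gap to the stop, z up
- mouth (a point): point on the mat, mid-gap, in front of the fixture's open end, at fixture x = 0, y = -45 mm, where the flared guides (18 mm high, from y = -45 to 0) are widest, about 110 mm between inner faces. The black mat is 4 mm thick: its top, on which the fixture and all loose things stand, is at height 4 mm
- stop (a joint): travel of the sprung stop plate along the fixture's +y, 0 at rest, 0.030 m at its hard end. Spring without preload, 0.6 N per mm (8.4 N at 14 mm). The two black marks on the top of the +x rail are at 9 and 19 mm of travel. The capacitors' sliding friction on the mat (some N for the whole row) adds to the push needed
- stop_face (a point): centre of the steel stop plate's front face (50 mm wide, from 2 to 46 mm above the mat), 28 mm above the mat; at rest at fixture x = 0, y = 190 mm. Three capacitors in file reach back to y = 40 mm. A small dark pointer on the plate's +x side reaches over the rail
- toroid: bystander: loose dark ring core, 56 mm outside, 24 mm tall, lying on the mat. Origin: under its middle
- terminal_strip: bystander: loose white terminal strip 30 x 90 x 24 mm, lying on the mat. Origin: under its middle
- screwdriver: bystander: loose black-handled screwdriver 170 mm long, lying on the mat. Origin: under its middle
- wrench: bystander: loose steel wrench 150 mm long, lying on the mat. Origin: under its middle
- bobbin: bystander: loose copper-wound black bobbin 52 mm in diameter, 40 mm tall, lying on the mat. Origin: under its middle
- screw_tray: bystander: loose open grey tray 90 x 70 x 25 mm, lying on the mat. Origin: under its middle
- meter: bystander: loose grey hand meter 75 x 150 mm, 36 mm tall, lying on the mat. Origin: under its middle

How it is judged (in metres and radians):
On the way, in this order (a step that is already met when the one before it is completed fails the run):
1. one capacitor stands between the rails (((y of cap_a in the frame of rack between 0.005 and 0.2 m and x of cap_a in the frame of rack between -0.006 and 0.006 m and angle between cap_a's own z axis and vertical below 0.12 rad) or (y of cap_b in the frame of rack between 0.005 and 0.2 m and x of cap_b in the frame of rack between -0.006 and 0.006 m and angle between cap_b's own z axis and vertical below 0.12 rad) or (y of cap_c in the frame of rack between 0.005 and 0.2 m and x of cap_c in the frame of rack between -0.006 and 0.006 m and angle between cap_c's own z axis and vertical below 0.12 rad))), for 0.1 s.
2. two capacitors stand between the rails ((((y of cap_a in the frame of rack between 0.005 and 0.2 m and x of cap_a in the frame of rack between -0.006 and 0.006 m and angle between cap_a's own z axis and vertical below 0.12 rad) and (y of cap_b in the frame of rack between 0.005 and 0.2 m and x of cap_b in the frame of rack between -0.006 and 0.006 m and angle between cap_b's own z axis and vertical below 0.12 rad)) or ((y of cap_a in the frame of rack between 0.005 and 0.2 m and x of cap_a in the frame of rack between -0.006 and 0.006 m and angle between cap_a's own z axis and vertical below 0.12 rad) and (y of cap_c in the frame of rack between 0.005 and 0.2 m and x of cap_c in the frame of rack between -0.006 and 0.006 m and angle between cap_c's own z axis and vertical below 0.12 rad)) or ((y of cap_b in the frame of rack between 0.005 and 0.2 m and x of cap_b in the frame of rack between -0.006 and 0.006 m and angle between cap_b's own z axis and vertical below 0.12 rad) and (y of cap_c in the frame of rack between 0.005 and 0.2 m and x of cap_c in the frame of rack between -0.006 and 0.006 m and angle between cap_c's own z axis and vertical below 0.12 rad)))), for 0.1 s.
3. all three stand between the rails (y of cap_a in the frame of rack between 0.005 and 0.2 m and x of cap_a in the frame of rack between -0.006 and 0.006 m and angle between each of cap_a, cap_b, cap_c's own z axis and vertical below 0.12 rad and y of cap_b in the frame of rack between 0.005 and 0.2 m and x of cap_b in the frame of rack between -0.006 and 0.006 m and y of cap_c in the frame of rack between 0.005 and 0.2 m and x of cap_c in the frame of rack between -0.006 and 0.006 m), for 0.1 s.
4. the row is held against the stop, pressed in 9 to 19 mm, for a second (all of step 3 and (contact force between cap_a and cap_b above 3 N or contact force between cap_a and cap_c above 3 N) and (contact force between cap_a and cap_b above 3 N or contact force between cap_b and cap_c above 3 N) and contact force between any of cap_a, cap_b and cap_c above 3 N and (contact force between stop and cap_a above 4 N or contact force between stop and cap_b above 4 N or contact force between stop and cap_c above 4 N) and (contact force between any of the fingers, the arm and cap_a above 2 N or contact force between any of the fingers, the arm and cap_b above 2 N or contact force between any of the fingers, the arm and cap_c above 2 N) and value of joint stop between 0.009 and 0.019 m and linear speed of each of cap_a, cap_b, cap_c below 0.01 m/s), for 1 s.
At the end, for the whole second after the job is handed in: All three capacitors upright (within 0.12 rad) in single file between the rails, each pressed against a neighbour by over 3 N, the first against the stop by over 4 N, the stop pressed in between 9 and 19 mm (5.4 to 11.4 N), all slower than 10 mm/s, and the robot still pushing on the capacitors (all of step 4); the arm keeps its last pose, push and grip.
It fails at once if a capacitor was lifted more than 16 mm off the mat (height (world z) of any of cap_a, cap_b, cap_c above 0.02 m).
It fails at once if a capacitor was tipped (angle between any of cap_a, cap_b, cap_c's own z axis and vertical above 0.4 rad).
It fails at once if the stop was driven to its hard end (value of joint stop above 0.0285 m).
It fails at once if a bystander was moved by more than 30 mm (distance of any of toroid, terminal_strip, screwdriver, wrench, bobbin, screw_tray, meter from where it was at the start of the episode above 0.03 m).
It also fails if it takes over 72 s, if anything falls off the work surface, if the arm or the gripper's body presses on something with over 40 N, if the wrist force passes 120 N, or if a joint passes its speed limit or range.

ROBOT

A 6-joint arm with a two-finger parallel gripper is mounted at the origin on the work surface. World frame = base frame: x ahead of the robot, y to its left, z up, the work surface at z = 0. Lengths are in m, angles in degrees, forces in N, time in s.
With the tool pointing down it reaches from about 0.3 to 0.75 m from the base axis. Payload 8.5 kg.
Tool frame: the origin (TCP) lies on the centre line of the jaws, within the pads' length; the fingertips stand 14 mm ahead of it and the grasp point (between the pads) lies 5 mm behind it; z points along the fingers, y is the direction in which the jaws open and shut (so a half turn about z gives the same grasp; the last joint's range is limited). The gripper opens to 85 mm and grips with 20 to 120 N. Pads are 22 mm wide; open, the fingers measure 114 mm over their backs; the gripper's body (76 mm by 85 mm) begins 54 mm behind the grasp point. The pads swing forward as they close: fully open they stand 13 mm farther back than shut.
Start: joints at [-12.336, 21.807, 74.336, -0, 83.858, -12.336], TCP at [0.55, 0, 0.245] pointing down, gripper open.
Joint ranges: [-178.18, 178.18], [-50.72, 133.34], [12.68, 142.11], [-81.47, 261.47], [9.98, 163.14], [-165.26, 165.26]. Speed limits (degrees/s): [136.94, 136.94, 180, 180, 180, 180].

INTERFACE

Orientations are given as a 3x3 rotation matrix whose columns are the frame's x, y, z axes.
In Python, from rig import env, optics, order, finder gives the robot as it stands.
- The arm moves only by the tool play_rows, never from a script. Its argument "commands" is a list of rows, each an object of numbers: "grip": the closure, from -1 (fully open) to 1 (shut); "x", "y", "z": the shift along the tool's x, y, z in m; "rx", "ry", "rz": the turn, a rotation vector about the tool's x, y, z in rad. A call has 1 to 12 rows; each row shifts and turns the commanded pose from where the row before left it, along the tool's axes as they then stand; what a row does not reach is not made up. A row lasts 1/8 s, in which the tool goes at most 62.5 mm and 10.7 degrees, less where a joint would pass 70% of its speed; a pose out of reach is approached as far as the arm can. A call is refused whole if a number of a shift passes 0.0625 or a number of a turn 0.188, either way. A call with a gripper value outside its range is refused whole. The fingers move at their own pace and stop on an object; "squeeze" is the grip in N (left out, the last holds). Time passes only in rows, so rows that do not move let the fingers close. It gives the time, the measured TCP pose, the force and the opening at its end, in the units of the state.
- env.observe(): the state, without advancing time (a new reading comes with each control period).
- optics.get_image(name): name is "scene" or "side" or "wrist"; returns a dict with "color" (400x640x3 uint8, blue, green, red), "range_z" (400x640 float32, m along the optical axis (not along the pixel's ray), 0 where there is no reading), "fov_y" (degrees; the focal length in pixels is half the picture's height over the tangent of half this angle, whatever the lens; pixels are square), "cx", "cy" (the principal point, pixels), "dist_coeffs" ([k1, k2, p1, p2, k3] as OpenCV has them; the pictures are not rectified), "cam_to_world" (4x4, takes a point from camera to world coordinates). Camera axes: x right, y down, z forward; pixel columns grow to the right and rows downward; lengths in m; the calibration is good to about 2 mm. A picture is of the moment at which its call begins.
- order.close_job(): hands the job in, once; it reports no verdict.
Trained networks look in the newest picture that a camera, given by its name, has taken for a name from the list of things; names that differ only in an ending like _2 or _b are one class to them, and where a whole thing is asked for, a point or a joint stands for the part that bears it (a point fixed in the world has none). Each returns a list of dicts, best first, with "conf" (0 to 1); they miss things now and then, are a little off and sometimes report something else, mostly with a low value. They report only what shows in the picture. A call takes as long as a camera call.
- finder.boxes_of(camera, thing): "point" ([x, y, z] in m, in world coordinates, good to about 4 mm: the middle of the surface that is visible of it).
The state is a dict: "time_s": time; "q": joint angles; "qvel": joint speeds; "joint_efforts": joint torques, N m; "position": TCP position; "tool_rot": TCP orientation; "ft_force": force on the tool from outside, world axes, zero at the start; "wrist_torque": the same for the moment, N m; "grip_width": finger opening in m.
Only numpy, scipy, OpenCV 4.12 (cv2) and the standard library are available. Lean on these libraries where they do the work, as an engineer would, in place of code of your own. Each camera call takes 0.05 s, during which the arm holds its last target.

## Working session

There is one attempt and no reset: what is moved stays moved. The work goes in short steps, Python scripts to look and compute and a tool call to move; the robot and the scene stay as the last step left them, time stands still between calls to the robot, and variables do not carry over. Pictures are saved under pics/ and viewed, and the job is handed in when it is done.

Besides the shell and the picture viewer there is one more tool, called as name(argument=value, ...), one argument or row to a line, values as JSON. play_rows: Moves the arm, as the interface text tells. Its arguments: {"type":"object","properties":{"commands":{"type":"array"},"squeeze":{"type":"number"}},"required":["commands"]}

```bash
ls; mkdir -p pics
python3 - <<'E'
from rig import env, optics, order, finder
import cv2,numpy as np
s=env.observe(); print(s)
for c in ["scene","side","wrist"]:
    im=optics.get_image(c); cv2.imwrite(f"pics/{c}0.png",im["color"]); print(c,im["fov_y"],im["cx"],im["cy"],im["dist_coeffs"]); print(np.round(im["cam_to_world"],3))
for c in ["scene","side"]:
  for t in ["cap_a","rack","stop_face","toroid","terminal_strip","screwdriver","wrench","bobbin","screw_tray","meter"]:
    try: print(c,t,[(np.round(d["point"],3).tolist(),round(d["conf"],2)) for d in finder.boxes_of(c,t)])
    except Exception as e: print(c,t,e)
print(env.observe()["time_s"])
E
```

```text
pics
{'time_s': 0.0, 'q': array([-1.23356544e+01,  2.18384736e+01,  7.43862262e+01,  3.81731187e-05,
        8.38583594e+01, -1.23359565e+01]), 'qvel': array([-0.06518331, -0.01944087, -0.04633733, -0.02388439, -0.02290628,
       -0.03732226]), 'joint_efforts': array([-1.00240642e-03, -4.48466885e+01, -2.31285810e+01, -2.87182611e-04,
        4.73836102e-03,  1.77242771e-05]), 'position': array([5.49711769e-01, 6.20808109e-05, 2.44726687e-01]), 'tool_rot': array([[-4.98142275e-06,  9.99998997e-01, -1.41604622e-03],
       [ 9.99999952e-01,  5.42089688e-06,  3.10349287e-04],
       [ 3.10356652e-04, -1.41604461e-03, -9.99998949e-01]]), 'ft_force': array([-0.13008337, -0.19969783,  0.85195683]), 'wrist_torque': array([-0.02886466, -0.02062841, -0.03046227]), 'grip_width': 0.08557389304470886}
scene 51.35854196651307 321.74549383427353 189.3541427605697 [-0.07667852  0.          0.          0.          0.        ]
[[ 0.805  0.502 -0.315  0.874]
 [ 0.593 -0.679  0.432 -0.483]
 [ 0.003 -0.535 -0.845  0.862]
 [ 0.     0.     0.     1.   ]]
side 53.68134995033649 319.8097500641716 192.4906
[... 829 characters left out ...]
74)]
scene bobbin [([0.771, 0.1, 0.042], 0.61), ([0.626, 0.255, 0.035], 0.57), ([0.618, 0.21, 0.018], 0.27)]
scene screw_tray [([0.372, -0.023, 0.009], 0.63)]
scene meter [([0.597, -0.452, 0.034], 0.57)]
side cap_a [([0.646, -0.217, 0.059], 0.85), ([0.58, -0.301, 0.053], 0.77), ([0.439, -0.21, 0.049], 0.7)]
side rack [([0.616, 0.229, 0.02], 0.71)]
side stop_face [([0.622, 0.252, 0.033], 0.51)]
side toroid [([0.428, -0.348, 0.034], 0.65)]
side terminal_strip [([0.754, -0.065, 0.02], 0.67)]
side screwdriver []
side wrench []
side bobbin [([0.755, 0.096, 0.032], 0.8)]
side screw_tray [([0.383, -0.013, 0.012], 0.77)]
side meter [([0.585, -0.469, 0.037], 0.65), ([0.755, 0.096, 0.033], 0.61)]
1.15
```

View pics/scene0.png

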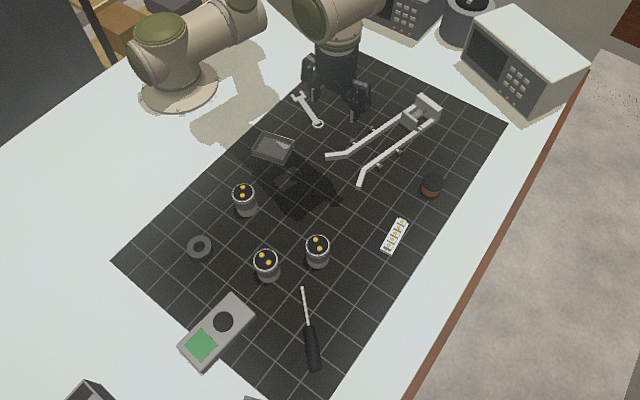

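View pics/side0.png

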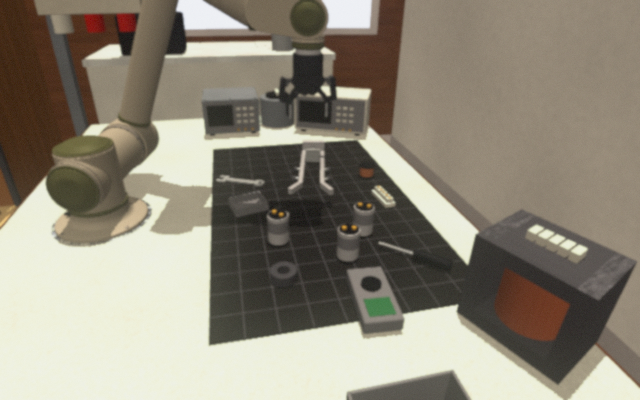

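View pics/wrist0.png

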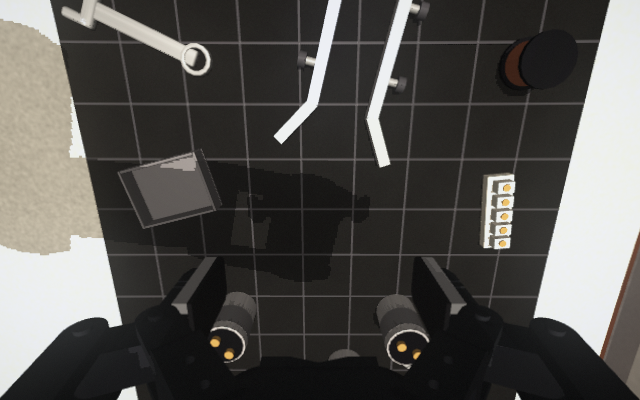

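The three cans stand at scene pixels (244,195), (266,262) and (317,248). The rack mouth is at (327..360,157..185), opening toward the robot's right (-y). Next I'll measure the rack and can poses from the depth.

```bash
cat > h.py <<'E'
import numpy as np,cv2
from rig import env,optics,finder
def cloud(c):
    im=optics.get_image(c); h,w=im["range_z"].shape
    f=h/2/np.tan(np.radians(im["fov_y"]/2)); K=np.array([[f,0,im["cx"]],[0,f,im["cy"]],[0,0,1]])
    u,v=np.meshgrid(np.arange(w),np.arange(h))
    p=cv2.undistortPoints(np.stack([u,v],-1).reshape(-1,1,2).astype(float),K,np.array(im["dist_coeffs"])).reshape(h,w,2)
    z=im["range_z"].astype(float); P=np.dstack([p[...,0]*z,p[...,1]*z,z,np.ones_like(z)])@im["cam_to_world"].T
    P=P[...,:3]; P[z==0]=np.nan
    return im,P
E
python3 - <<'E'
from h import *
for c in ["scene","side","wrist"]:
    im,P=cloud(c); col=im["color"].astype(int)
    Q=P.reshape(-1,3); C=col.reshape(-1,3)
    ok=~np.isnan(Q[:,0]); Q=Q[ok];C=C[ok]
    # mat height
    m=(abs(Q[:,0]-.55)<.2)&(abs(Q[:,1]+.15)<.25)&(Q[:,2]<.015); print(c,"mat z",np.median(Q[m,2]) if m.any() else None)
    # rails
    m=(Q[:,2]>.015)&(Q[:,2]<.03)&(Q[:,0]>.5)&(Q[:,0]<.72)&(Q[:,1]>-.02)&(Q[:,1]<.4)&(C.min(1)>110)
    R=Q[m]
    print("rail n",len(R))
    if len(R):
      for y in np.arange(0,.34,.02):
        r=R[abs(R[:,1]-y)<.004]; 
        if len(r)>2:
            x=np.sort(r[:,0]); g=np.split(x,np.where(np.diff(x)>.012)[0]+1)
            print(round(y,2),[(round(a[0],4),round(a[-1],4),len(a)) for a in g], round(np.median(r[:,2]),4))
      print("ymin",R[:,1].min())
    for c0 in [(.655,-.21),(.59,-.295),(.445,-.2)]:
        m=(np.hypot(Q[:,0]-c0[0],Q[:,1]-c0[1])<.05)&(Q[:,2]>.066)&(Q[:,2]<.0775)
        if m.sum()>20:
            (cc,rr)=cv2.minEnclosingCircle(Q[m][:,:2].astype(np.float32)); print(c,"cap",np.round(cc,4),round(rr,4),m.sum(),Q[m].mean(0).round(4))
E
```

```text
scene mat z 0.004575428621959365
rail n 949
0.02 [(np.float64(0.6136), np.float64(0.6268), 15)] 0.0221
0.04 [(np.float64(0.5027), np.float64(0.5254), 20), (np.float64(0.6064), np.float64(0.6205), 13)] 0.022
0.06 [(np.float64(0.5218), np.float64(0.5419), 18), (np.float64(0.6031), np.float64(0.6164), 15)] 0.0226
0.08 [(np.float64(0.5397), np.float64(0.5515), 14), (np.float64(0.6077), np.float64(0.6195), 14)] 0.0229
0.1 [(np.float64(0.5436), np.float64(0.556), 14), (np.float64(0.6099), np.float64(0.6292), 18)] 0.0221
0.12 [(np.float64(0.5495), np.float64(0.5623), 11), (np.float64(0.6156), np.float64(0.6287), 12)] 0.0219
0.14 [(np.float64(0.5538), np.float64(0.5661), 11), (np.float64(0.6217), np.float64(0.6343), 12)] 0.0229
0.16 [(np.float64(0.5589), np.float64(0.5712), 11), (np.float64(0.6256), np.float64(0.6568), 22)] 0.0228
0.18 [(np.float64(0.5545), np.float64(0.5769), 17), (np.float64(0.6309), np.float64(0.6432), 14)] 0.0217
0.2 [(np.float64(0.5708), np.float64(0.5798), 9), (np.float64(0.6364), np.float64(0.65), 13)] 0.022
0.22 [(np.float64(0.573), np.float64(0.5847), 12), (np.float
[... 2842 characters left out ...]
129), 83)] 0.0219
0.08 [(np.float64(0.5375), np.float64(0.5502), 95), (np.float64(0.6047), np.float64(0.6184), 96)] 0.022
0.1 [(np.float64(0.5419), np.float64(0.5553), 95), (np.float64(0.6097), np.float64(0.6267), 101)] 0.0219
0.12 [(np.float64(0.5368), np.float64(0.5602), 118), (np.float64(0.6145), np.float64(0.6274), 109)] 0.0215
0.14 [(np.float64(0.5511), np.float64(0.565), 113), (np.float64(0.619), np.float64(0.632), 112)] 0.0217
0.16 [(np.float64(0.556), np.float64(0.5695), 116), (np.float64(0.6236), np.float64(0.6474), 192)] 0.0216
ymin 0.004605938639135401
wrist cap [ 0.6508 -0.1943] 0.0258 1200 [ 0.6482 -0.1895  0.0736]
wrist cap [ 0.4407 -0.1911] 0.0262 993 [ 0.4474 -0.1847  0.0736]
```

play_rows(
  commands=[
    {"grip":-1,"rz":0.118},
    {"rz":0.118},
    {"x":-0.0418,"y":0.036},
    {"x":-0.0418,"y":0.036},
    {"x":-0.0418,"y":0.036,"z":0.03},
    {"x":-0.0418,"y":0.036,"z":0.03},
    {"z":0.04},
    {},
  ],
  squeeze=30,
)

```text
invalid input at $.commands[0]: expected keys grip, x, y, z, rx, ry, rz
```

Run:
```python
from h import *
s=env.observe(); print(s["time_s"],s["position"],s["tool_rot"].round(4),s["ft_force"],s["grip_width"])
for c in ["wrist","scene"]:
    im,P=cloud(c);cv2.imwrite(f"pics/{c}1.png",im["color"]); Q=P.reshape(-1,3);Q=Q[~np.isnan(Q[:,0])]
    for c0 in [(.651,-.196),(.586,-.2855),(.441,-.192)]:
        m=(np.hypot(Q[:,0]-c0[0],Q[:,1]-c0[1])<.04)&(Q[:,2]>.068)&(Q[:,2]<.078)
        if m.sum()>20:
            (cc,rr)=cv2.minEnclosingCircle(Q[m][:,:2].astype(np.float32)); print(c,"cap",np.round(cc,4),round(rr,4),m.sum())
    O=np.array([.5735,.062]);a=np.radians(13.5);d=np.array([np.sin(a),np.cos(a)]);l=np.array([np.cos(a),-np.sin(a)])
    ry=(Q[:,:2]-O)@d; rx=(Q[:,:2]-O)@l
    if c=="scene":
      for y in np.arange(-.05,.29,.01):
        for sgn in(-1,1):
          m=(abs(ry-y)<.005)&(rx*sgn>.02)&(rx*sgn<.08)&(Q[:,2]>.012)&(Q[:,2]<.1)
          if m.any(): print(round(y,2),sgn,"rx",rx[m].min().round(4),rx[m].max().round(4),"zmax",Q[m,2].max().round(4),end=" ; ")
        print()
```

```text
1.3 [ 5.49987711e-01 -1.49333107e-05  2.45334764e-01] [[ 0.  1.  0.]
 [ 1. -0.  0.]
 [ 0.  0. -1.]] [ 0.54859938  1.06096638 -0.56711558] 0.08515905107861668
wrist cap [ 0.6507 -0.1945] 0.026 1158
wrist cap [ 0.4427 -0.1906] 0.0258 954
scene cap [ 0.6525 -0.196 ] 0.0255 387
scene cap [ 0.5878 -0.2844] 0.0253 390
scene cap [ 0.4429 -0.1926] 0.0251 298
-0.05 -1 rx -0.0554 -0.0552 zmax 0.0236 ; -0.05 1 rx 0.0581 0.0606 zmax 0.0244 ; 
-0.04 -1 rx -0.0618 -0.0469 zmax 0.0261 ; -0.04 1 rx 0.054 0.0682 zmax 0.0263 ; 
-0.03 -1 rx -0.0588 -0.0394 zmax 0.0262 ; -0.03 1 rx 0.0487 0.0617 zmax 0.0236 ; 
-0.02 -1 rx -0.0538 -0.0355 zmax 0.0248 ; -0.02 1 rx 0.04 0.0583 zmax 0.026 ; 
-0.01 -1 rx -0.0462 -0.0278 zmax 0.0262 ; -0.01 1 rx 0.034 0.0517 zmax 0.0249 ; 
0.0 -1 rx -0.0414 -0.0248 zmax 0.0252 ; 0.0 1 rx 0.0287 0.0429 zmax 0.0256 ; 
0.01 -1 rx -0.0386 -0.0245 zmax 0.0252 ; 0.01 1 rx 0.029 0.0417 zmax 0.025 ; 
0.02 -1 rx -0.037 -0.0247 zmax 0.0254 ; 0.02 1 rx 0.0285 0.0416 zmax 0.0244 ; 
0.03 -1 rx -0.052 -0.024 zmax 0.0249 ; 0.03 1 rx 0.0289 0.0588 zmax 0.0258 ; 
0.04 -1 rx -0.0555 -0.0239 zm
[... 1210 characters left out ...]
 0.0205 0.0412 zmax 0.0518 ; 
0.2 -1 rx -0.0375 -0.0207 zmax 0.0518 ; 0.2 1 rx 0.0208 0.0414 zmax 0.0551 ; 
0.21 -1 rx -0.0363 -0.033 zmax 0.0255 ; 0.21 1 rx 0.0281 0.0422 zmax 0.025 ; 
0.22 1 rx 0.0298 0.0414 zmax 0.025 ; 
0.23 -1 rx -0.0387 -0.0242 zmax 0.0252 ; 0.23 1 rx 0.0296 0.0414 zmax 0.0266 ; 
0.24 -1 rx -0.0374 -0.0247 zmax 0.0269 ; 0.24 1 rx 0.0286 0.0408 zmax 0.0273 ; 
0.25 -1 rx -0.038 -0.0238 zmax 0.0253 ; 0.25 1 rx 0.0271 0.0404 zmax 0.0257 ; 
0.26 -1 rx -0.0367 -0.0201 zmax 0.0577 ; 0.26 1 rx 0.0203 0.0406 zmax 0.0579 ; 
0.27 -1 rx -0.0376 -0.021 zmax 0.0587 ; 0.27 1 rx 0.0204 0.0425 zmax 0.0574 ; 
0.28 -1 rx -0.0353 -0.0211 zmax 0.0559 ; 0.28 1 rx 0.0208 0.0418 zmax 0.0574 ;
```

play_rows(
  commands=[
    {"grip":-1,"x":0,"y":0,"z":0,"rx":0,"ry":0,"rz":0.118},
    {"grip":-1,"x":0,"y":0,"z":0,"rx":0,"ry":0,"rz":0.118},
    {"grip":-1,"x":-0.0415,"y":0.036,"z":0,"rx":0,"ry":0,"rz":0},
    {"grip":-1,"x":-0.0415,"y":0.036,"z":0,"rx":0,"ry":0,"rz":0},
    {"grip":-1,"x":-0.0415,"y":0.036,"z":0.03,"rx":0,"ry":0,"rz":0},
    {"grip":-1,"x":-0.0415,"y":0.036,"z":0.03,"rx":0,"ry":0,"rz":0},
    {"grip":-1,"x":0,"y":0,"z":0.03,"rx":0,"ry":0,"rz":0},
    {"grip":-1,"x":0,"y":0,"z":0,"rx":0,"ry":0,"rz":0},
  ],
  squeeze=30,
)

```text
time_s: 2.4
position: [0.6502, -0.1949, 0.1529]
tool_rot: [[0.234, 0.972, -0.005], [0.972, -0.234, 0.003], [0.001, -0.005, -1.0]]
ft_force: [-1.5, 0.4, -0.0]
grip_width: 0.0855
```

Run:
```python
from h import *
s=env.observe(); print(s["time_s"],s["position"],s["tool_rot"].round(4).tolist(),s["ft_force"],s["grip_width"])
for c in ["wrist","scene"]:
    im,P=cloud(c);cv2.imwrite(f"pics/{c}1.png",im["color"])
```

```text
2.4 [ 0.65019837 -0.19485605  0.15285036] [[0.2344, 0.9721, -0.0049], [0.9721, -0.2344, 0.0025], [0.0013, -0.0053, -1.0]] [-1.51100847  0.39558881 -0.03226107] 0.08545145186276476
```

View pics/wrist1.png

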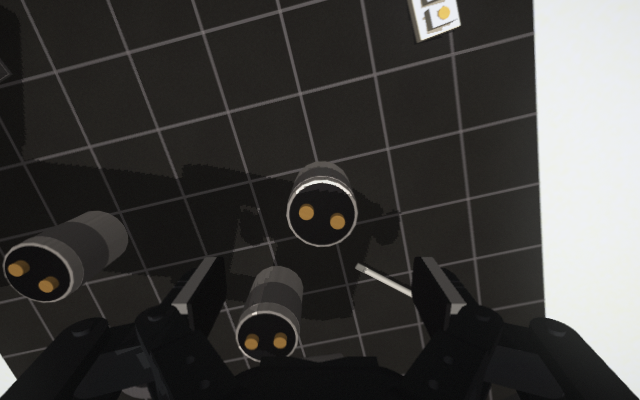

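play_rows(
  commands=[
    {"grip":-1,"x":0,"y":0,"z":0.045,"rx":0,"ry":0,"rz":0},
    {"grip":-1,"x":0,"y":0,"z":0.045,"rx":0,"ry":0,"rz":0},
    {"grip":-1,"x":0,"y":0,"z":0.015,"rx":0,"ry":0,"rz":0},
    {"grip":-1,"x":0,"y":0,"z":0,"rx":0,"ry":0,"rz":0},
    {"grip":1,"x":0,"y":0,"z":0,"rx":0,"ry":0,"rz":0},
    {"grip":1,"x":0,"y":0,"z":0,"rx":0,"ry":0,"rz":0},
    {"grip":1,"x":0,"y":0,"z":0,"rx":0,"ry":0,"rz":0},
    {"grip":1,"x":0,"y":0,"z":0,"rx":0,"ry":0,"rz":0},
  ],
  squeeze=30,
)

```text
time_s: 3.5
position: [0.6516, -0.1952, 0.0522]
tool_rot: [[0.234, 0.972, 0.002], [0.972, -0.234, -0.001], [-0.001, 0.002, -1.0]]
ft_force: [-1.0, 2.0, 5.7]
grip_width: 0.0492
```

Run:
```python
from h import *
s=env.observe(); print(s["time_s"],s["position"],s["tool_rot"].round(4).tolist(),s["ft_force"],s["grip_width"])
for c in ["scene"]:
    im,P=cloud(c);cv2.imwrite(f"pics/{c}2.png",cv2.resize(im["color"][150:330,180:420],None,fx=3,fy=3))
```

```text
3.5 [ 0.65161674 -0.19516082  0.05221352] [[0.2338, 0.9723, 0.0022], [0.9723, -0.2338, -0.0011], [-0.0006, 0.0024, -1.0]] [-0.97915598  1.9768155   5.69582905] 0.04918066413411941
```

View pics/scene2.png

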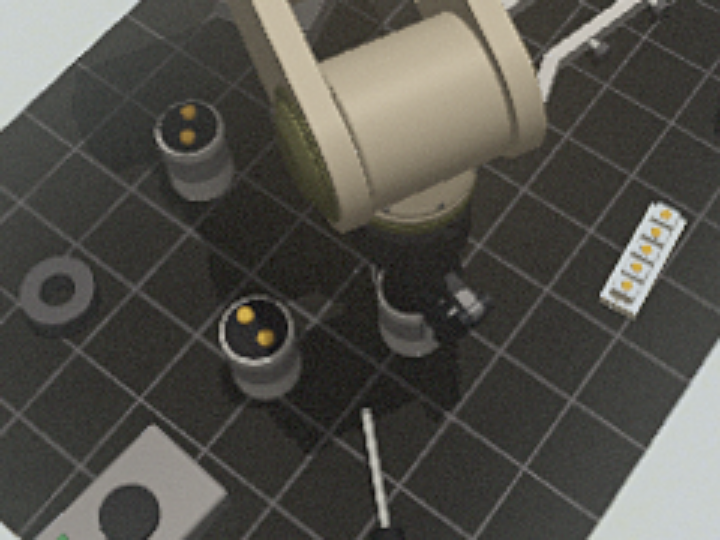

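play_rows(
  commands=[
    {"grip":1,"x":0.01,"y":-0.0085,"z":0,"rx":0,"ry":0,"rz":0},
    {"grip":1,"x":0.02,"y":-0.017,"z":0,"rx":0,"ry":0,"rz":0},
    {"grip":1,"x":0.02,"y":-0.017,"z":0,"rx":0,"ry":0,"rz":0},
    {"grip":1,"x":0.02,"y":-0.017,"z":0,"rx":0,"ry":0,"rz":0},
    {"grip":1,"x":0.02,"y":-0.017,"z":0,"rx":0,"ry":0,"rz":0},
    {"grip":1,"x":0.02,"y":-0.017,"z":0,"rx":0,"ry":0,"rz":0},
    {"grip":1,"x":0.02,"y":-0.017,"z":0,"rx":0,"ry":0,"rz":0},
    {"grip":1,"x":0.02,"y":-0.017,"z":0,"rx":0,"ry":0,"rz":0},
    {"grip":1,"x":0.01,"y":-0.0085,"z":0,"rx":0,"ry":0,"rz":0},
    {"grip":1,"x":0,"y":0,"z":0,"rx":0,"ry":0,"rz":0},
  ],
  squeeze=30,
)

```text
time_s: 4.8
position: [0.5567, -0.0065, 0.0522]
tool_rot: [[0.233, 0.972, 0.003], [0.972, -0.233, 0.0], [0.001, 0.003, -1.0]]
ft_force: [-0.7, 4.2, 10.3]
grip_width: 0.0492
```

```bash
cat >> h.py <<'E'
O=np.array([.5735,.062]);a=np.radians(13.5);D=np.array([np.sin(a),np.cos(a)]);L=np.array([np.cos(a),-np.sin(a)])
def st():
    s=env.observe(); p=s["position"]; r=p[:2]-O; f=s["ft_force"]
    print("t",round(s["time_s"],2),"p",p.round(4),"rack xy",(r@L).round(4),(r@D).round(4),"F lat/along/z",(f[:2]@L).round(2),(f[:2]@D).round(2),f[2].round(2),"w",round(s["grip_width"],4),"yawx",s["tool_rot"][:,0].round(4))
    return s
E
python3 - <<'E'
from h import *
st()
for c in ["wrist","scene"]:
    im,P=cloud(c);cv2.imwrite(f"pics/{c}3.png",im["color"])
    Q=P.reshape(-1,3);C=im["color"].reshape(-1,3).astype(int); ok=~np.isnan(Q[:,0]);Q=Q[ok];C=C[ok]
    ry=(Q[:,:2]-O)@D; rx=(Q[:,:2]-O)@L
    for y in np.arange(-.04,.19,.02):
        o=[]
        for sg in (-1,1):
            m=(abs(ry-y)<.004)&(rx*sg>.02)&(rx*sg<.075)&(abs(Q[:,2]-.022)<.004)&(C.min(1)>100)
            if m.sum()>3:o+=[rx[m].min().round(4),rx[m].max().round(4),m.sum()]
        print(round(y,2),o)
E
```

```text
t 4.8 p [ 0.5567 -0.0065  0.0522] rack xy -0.0003 -0.0705 F lat/along/z -1.66 3.88 10.28 w 0.0492 yawx [2.329e-01 9.725e-01 9.000e-04]
-0.04 [np.float64(-0.0661), np.float64(-0.05), np.int64(349), np.float64(0.0498), np.float64(0.0658), np.int64(351)]
-0.02 [np.float64(-0.0557), np.float64(-0.0374), np.int64(460), np.float64(0.0375), np.float64(0.0558), np.int64(455)]
0.0 [np.float64(-0.0437), np.float64(-0.0269), np.int64(491), np.float64(0.0267), np.float64(0.0437), np.int64(490)]
0.02 [np.float64(-0.0389), np.float64(-0.0269), np.int64(486), np.float64(0.0266), np.float64(0.0389), np.int64(484)]
0.04 [np.float64(-0.0545), np.float64(-0.0268), np.int64(673), np.float64(0.0266), np.float64(0.0534), np.int64(646)]
0.06 []
0.08 []
0.1 []
0.12 []
0.14 []
0.16 []
0.18 []
-0.04 [np.float64(0.0537), np.float64(0.0671), np.int64(15)]
-0.02 [np.float64(0.0396), np.float64(0.0567), np.int64(15)]
0.0 [np.float64(0.0293), np.float64(0.0431), np.int64(16)]
0.02 [np.float64(-0.0384), np.float64(-0.026), np.int64(11), np.float64(0.0291), np.float64(0.0408), np.int64(14)]
0.04 [np.float64(-0.0532)
[... 198 characters left out ...]
64(15)]
0.08 [np.float64(-0.0367), np.float64(-0.0258), np.int64(13), np.float64(0.0296), np.float64(0.0406), np.int64(10)]
0.1 [np.float64(-0.0356), np.float64(-0.0251), np.int64(10), np.float64(0.0293), np.float64(0.0407), np.int64(12)]
0.12 [np.float64(-0.0526), np.float64(-0.0258), np.int64(14), np.float64(0.0297), np.float64(0.057), np.int64(12)]
0.14 [np.float64(-0.0369), np.float64(-0.0236), np.int64(11), np.float64(0.0289), np.float64(0.0414), np.int64(13)]
0.16 [np.float64(-0.037), np.float64(-0.0248), np.int64(11), np.float64(0.0288), np.float64(0.0407), np.int64(14)]
0.18 [np.float64(-0.0379), np.float64(-0.0251), np.int64(12), np.float64(0.0281), np.float64(0.0404), np.int64(11)]
```

View pics/wrist3.png

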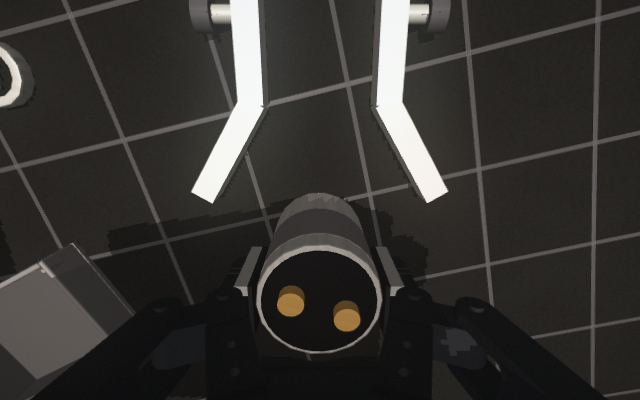

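play_rows(
  commands=[
    {"grip":1,"x":0.01,"y":0.0003,"z":-0.001,"rx":0,"ry":0,"rz":0},
    {"grip":1,"x":0.016,"y":0,"z":0,"rx":0,"ry":0,"rz":0},
    {"grip":1,"x":0.016,"y":0,"z":0,"rx":0,"ry":0,"rz":0},
    {"grip":1,"x":0.016,"y":0,"z":0,"rx":0,"ry":0,"rz":0},
    {"grip":1,"x":0.016,"y":0,"z":0,"rx":0,"ry":0,"rz":0},
    {"grip":1,"x":0.016,"y":0,"z":0,"rx":0,"ry":0,"rz":0},
    {"grip":1,"x":0.016,"y":0,"z":0,"rx":0,"ry":0,"rz":0},
    {"grip":1,"x":0.016,"y":0,"z":0,"rx":0,"ry":0,"rz":0},
    {"grip":1,"x":0.016,"y":0,"z":0,"rx":0,"ry":0,"rz":0},
    {"grip":1,"x":0.016,"y":0,"z":0,"rx":0,"ry":0,"rz":0},
    {"grip":1,"x":0.016,"y":0,"z":0,"rx":0,"ry":0,"rz":0},
    {"grip":1,"x":0,"y":0,"z":0,"rx":0,"ry":0,"rz":0},
  ],
  squeeze=30,
)

```text
time_s: 6.4
position: [0.5969, 0.1596, 0.0521]
tool_rot: [[0.233, 0.973, 0.002], [0.973, -0.233, 0.001], [0.002, 0.002, -1.0]]
ft_force: [0.2, 3.2, 5.0]
grip_width: 0.0492
```

Run:
```python
from h import *
st()
for c in ["scene"]:
    im,P=cloud(c);cv2.imwrite(f"pics/{c}4.png",im["color"])
```

```text
t 6.4 p [0.5969 0.1596 0.0521] rack xy -0.0 0.1003 F lat/along/z -0.56 3.15 5.01 w 0.0492 yawx [0.2327 0.9726 0.0017]
```

View pics/scene4.png

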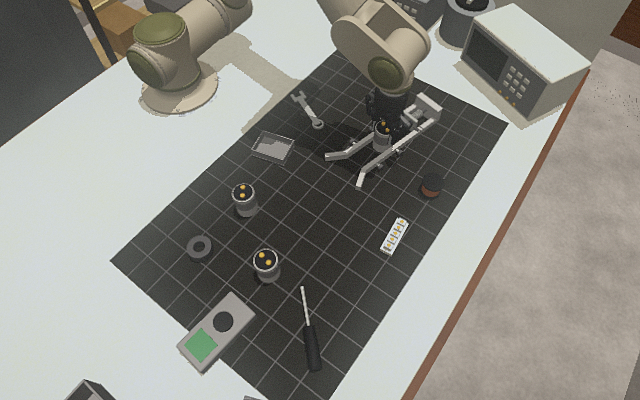

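play_rows(
  commands=[
    {"grip":-1,"x":0,"y":0,"z":0,"rx":0,"ry":0,"rz":0},
    {"grip":-1,"x":0,"y":0,"z":0,"rx":0,"ry":0,"rz":0},
    {"grip":-1,"x":0,"y":0,"z":0,"rx":0,"ry":0,"rz":0},
    {"grip":-1,"x":0,"y":0,"z":-0.05,"rx":0,"ry":0,"rz":0},
    {"grip":-1,"x":0,"y":0,"z":-0.05,"rx":0,"ry":0,"rz":0},
    {"grip":-1,"x":-0.054,"y":0.0117,"z":0,"rx":0,"ry":0,"rz":0},
    {"grip":-1,"x":-0.054,"y":0.0117,"z":0,"rx":0,"ry":0,"rz":0},
    {"grip":-1,"x":-0.054,"y":0.0117,"z":0,"rx":0,"ry":0,"rz":0},
    {"grip":-1,"x":-0.054,"y":0.0117,"z":0,"rx":0,"ry":0,"rz":0},
    {"grip":-1,"x":-0.054,"y":0.0117,"z":0,"rx":0,"ry":0,"rz":0},
    {"grip":-1,"x":-0.054,"y":0.0117,"z":0,"rx":0,"ry":0,"rz":0},
    {"grip":-1,"x":-0.054,"y":0.0117,"z":0,"rx":0,"ry":0,"rz":0},
  ],
  squeeze=30,
)

```text
time_s: 7.95
position: [0.5872, -0.2309, 0.1513]
tool_rot: [[0.234, 0.972, -0.0], [0.972, -0.234, 0.0], [0.0, -0.0, -1.0]]
ft_force: [0.7, -0.4, 0.5]
grip_width: 0.0853
```

play_rows(
  commands=[
    {"grip":-1,"x":-0.054,"y":0.0117,"z":0,"rx":0,"ry":0,"rz":0},
    {"grip":-1,"x":0,"y":0,"z":0,"rx":0,"ry":0,"rz":0},
  ],
  squeeze=30,
)

```text
time_s: 8.2
position: [0.5855, -0.288, 0.1507]
tool_rot: [[0.238, 0.971, -0.0], [0.971, -0.238, -0.0], [-0.0, -0.0, -1.0]]
ft_force: [-0.2, 0.5, -0.9]
grip_width: 0.0853
```

Run:
```python
from h import *
st()
for c in ["wrist","scene"]:
    im,P=cloud(c);cv2.imwrite(f"pics/{c}5.png",im["color"])
    Q=P.reshape(-1,3);Q=Q[~np.isnan(Q[:,0])]
    for c0 in [(.586,-.2855),(.441,-.192),(.5969,.1596)]:
        m=(np.hypot(Q[:,0]-c0[0],Q[:,1]-c0[1])<.04)&(Q[:,2]>.068)&(Q[:,2]<.078)
        if m.sum()>20:
            (cc,rr)=cv2.minEnclosingCircle(Q[m][:,:2].astype(np.float32)); r=np.array(cc)-O;print(c,"cap",np.round(cc,4),round(rr,4),m.sum(),"rack",(r@L).round(4),(r@D).round(4))
```

```text
t 8.2 p [ 0.5855 -0.288   0.1507] rack xy 0.0933 -0.3375 F lat/along/z -0.32 0.41 -0.93 w 0.0853 yawx [ 2.384e-01  9.712e-01 -4.000e-04]
wrist cap [ 0.5859 -0.2843] 0.0251 3604 rack 0.0929 -0.3338
wrist cap [ 0.4405 -0.1917] 0.0262 4993 rack -0.0701 -0.2777
scene cap [ 0.5872 -0.2872] 0.0244 220 rack 0.0948 -0.3364
scene cap [0.5987 0.1577] 0.0255 237 rack 0.0022 0.099
```

View pics/wrist5.png

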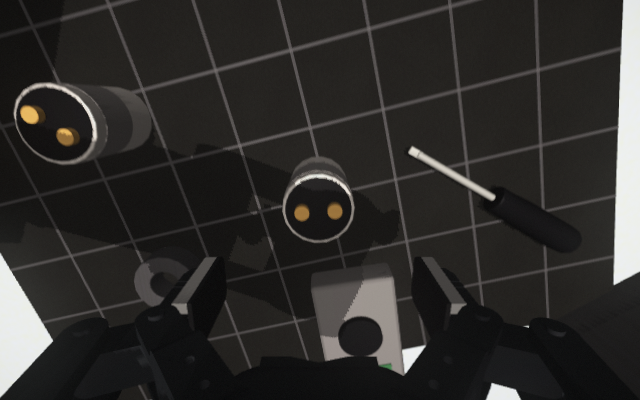

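play_rows(
  commands=[
    {"grip":-1,"x":0,"y":0,"z":0.045,"rx":0,"ry":0,"rz":0},
    {"grip":-1,"x":0,"y":0,"z":0.045,"rx":0,"ry":0,"rz":0},
    {"grip":-1,"x":0,"y":0,"z":0.01,"rx":0,"ry":0,"rz":0},
    {"grip":-1,"x":0,"y":0,"z":0,"rx":0,"ry":0,"rz":0},
    {"grip":1,"x":0,"y":0,"z":0,"rx":0,"ry":0,"rz":0},
    {"grip":1,"x":0,"y":0,"z":0,"rx":0,"ry":0,"rz":0},
    {"grip":1,"x":0,"y":0,"z":0,"rx":0,"ry":0,"rz":0},
    {"grip":1,"x":0,"y":0,"z":0,"rx":0,"ry":0,"rz":0},
  ],
  squeeze=30,
)

```text
time_s: 9.3
position: [0.5868, -0.2845, 0.053]
tool_rot: [[0.234, 0.972, 0.002], [0.972, -0.234, -0.001], [-0.001, 0.002, -1.0]]
ft_force: [0.0, 1.7, 5.9]
grip_width: 0.0493
```

Run:
```python
from h import *
st()
```

```text
t 9.3 p [ 0.5868 -0.2845  0.053 ] rack xy 0.0938 -0.3338 F lat/along/z -0.35 1.63 5.9 w 0.0493 yawx [ 2.338e-01  9.723e-01 -8.000e-04]
```

play_rows(
  commands=[
    {"grip":1,"x":0.012,"y":-0.0043,"z":-0.0005,"rx":0,"ry":0,"rz":0},
    {"grip":1,"x":0.024,"y":-0.0085,"z":0,"rx":0,"ry":0,"rz":0},
    {"grip":1,"x":0.024,"y":-0.0085,"z":0,"rx":0,"ry":0,"rz":0},
    {"grip":1,"x":0.024,"y":-0.0085,"z":0,"rx":0,"ry":0,"rz":0},
    {"grip":1,"x":0.024,"y":-0.0085,"z":0,"rx":0,"ry":0,"rz":0},
    {"grip":1,"x":0.024,"y":-0.0085,"z":0,"rx":0,"ry":0,"rz":0},
    {"grip":1,"x":0.024,"y":-0.0085,"z":0,"rx":0,"ry":0,"rz":0},
    {"grip":1,"x":0.024,"y":-0.0085,"z":0,"rx":0,"ry":0,"rz":0},
    {"grip":1,"x":0.024,"y":-0.0085,"z":0,"rx":0,"ry":0,"rz":0},
    {"grip":1,"x":0.024,"y":-0.0085,"z":0,"rx":0,"ry":0,"rz":0},
    {"grip":1,"x":0.024,"y":-0.0085,"z":0,"rx":0,"ry":0,"rz":0},
    {"grip":1,"x":0.012,"y":-0.0043,"z":0,"rx":0,"ry":0,"rz":0},
  ],
  squeeze=30,
)

```text
time_s: 10.8
position: [0.5574, -0.0046, 0.053]
tool_rot: [[0.233, 0.973, 0.003], [0.973, -0.233, -0.001], [-0.001, 0.003, -1.0]]
ft_force: [0.4, -4.3, 8.8]
grip_width: 0.0494
```

play_rows(
  commands=[
    {"grip":1,"x":0,"y":0,"z":0,"rx":0,"ry":0,"rz":0},
  ],
  squeeze=30,
)

```text
time_s: 10.92
position: [0.5571, -0.0038, 0.0529]
tool_rot: [[0.233, 0.973, 0.002], [0.973, -0.233, 0.001], [0.001, 0.002, -1.0]]
ft_force: [1.0, 4.5, 8.4]
grip_width: 0.0493
```

Run:
```python
from h import *
st()
im,P=cloud("wrist");cv2.imwrite(f"pics/wrist6.png",im["color"])
```

```text
t 10.93 p [ 0.5571 -0.0038  0.0529] rack xy -0.0005 -0.0678 F lat/along/z -0.04 4.64 8.41 w 0.0493 yawx [0.2328 0.9725 0.0013]
```

View pics/wrist6.png

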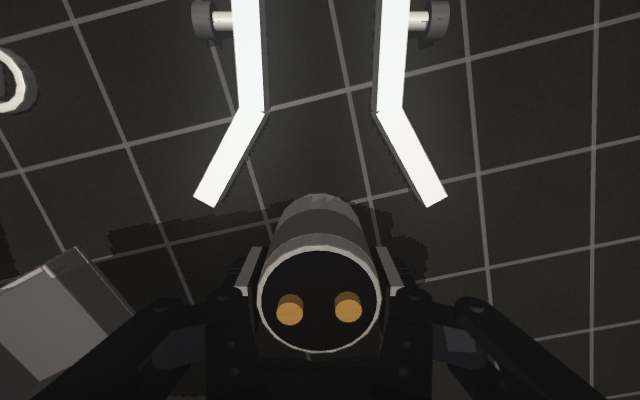

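play_rows(
  commands=[
    {"grip":1,"x":0.01,"y":0.0005,"z":-0.0005,"rx":0,"ry":0,"rz":0},
    {"grip":1,"x":0.02,"y":0,"z":0,"rx":0,"ry":0,"rz":0},
    {"grip":1,"x":0.02,"y":0,"z":0,"rx":0,"ry":0,"rz":0},
    {"grip":1,"x":0.02,"y":0,"z":0,"rx":0,"ry":0,"rz":0},
    {"grip":1,"x":0.02,"y":0,"z":0,"rx":0,"ry":0,"rz":0},
    {"grip":1,"x":0.015,"y":0,"z":0,"rx":0,"ry":0,"rz":0},
    {"grip":1,"x":0.01,"y":0,"z":0,"rx":0,"ry":0,"rz":0},
    {"grip":1,"x":0.01,"y":0,"z":0,"rx":0,"ry":0,"rz":0},
    {"grip":1,"x":0.01,"y":0,"z":0,"rx":0,"ry":0,"rz":0},
    {"grip":1,"x":0.01,"y":0,"z":0,"rx":0,"ry":0,"rz":0},
    {"grip":1,"x":0.005,"y":0,"z":0,"rx":0,"ry":0,"rz":0},
    {"grip":1,"x":0,"y":0,"z":0,"rx":0,"ry":0,"rz":0},
  ],
  squeeze=30,
)

```text
time_s: 12.48
position: [0.5923, 0.1406, 0.053]
tool_rot: [[0.233, 0.972, 0.0], [0.972, -0.233, -0.001], [-0.001, 0.001, -1.0]]
ft_force: [-0.6, -3.8, 5.9]
grip_width: 0.0494
```

Run:
```python
from h import *
st()
im,P=cloud("scene");cv2.imwrite(f"pics/scene6.png",cv2.resize(im["color"][60:240,300:480],None,fx=3,fy=3))
```

```text
t 12.47 p [0.5923 0.1406 0.053 ] rack xy -0.0001 0.0808 F lat/along/z 0.31 -3.84 5.93 w 0.0494 yawx [ 2.332e-01  9.724e-01 -5.000e-04]
```

View pics/scene6.png

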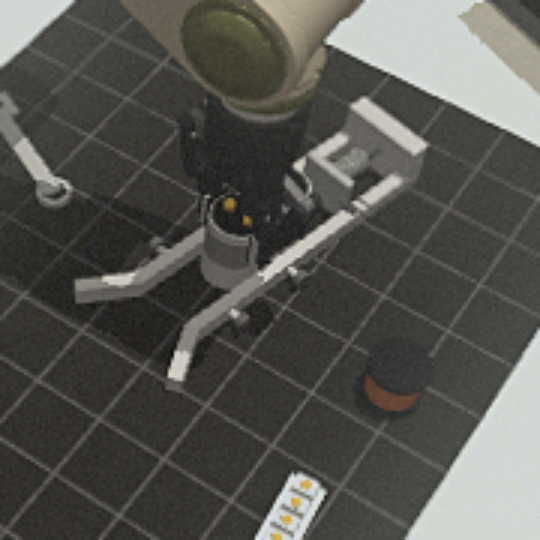

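play_rows(
  commands=[
    {"grip":-1,"x":0,"y":0,"z":0,"rx":0,"ry":0,"rz":0},
    {"grip":-1,"x":0,"y":0,"z":0,"rx":0,"ry":0,"rz":0},
    {"grip":-1,"x":0,"y":0,"z":0,"rx":0,"ry":0,"rz":0},
    {"grip":-1,"x":0,"y":0,"z":-0.05,"rx":0,"ry":0,"rz":0},
    {"grip":-1,"x":0,"y":0,"z":-0.05,"rx":0,"ry":0,"rz":0},
    {"grip":-1,"x":-0.0512,"y":-0.01,"z":0,"rx":0,"ry":0,"rz":0},
    {"grip":-1,"x":-0.0512,"y":-0.01,"z":0,"rx":0,"ry":0,"rz":0},
    {"grip":-1,"x":-0.0512,"y":-0.01,"z":0,"rx":0,"ry":0,"rz":0},
    {"grip":-1,"x":-0.0512,"y":-0.01,"z":0,"rx":0,"ry":0,"rz":0},
    {"grip":-1,"x":-0.0512,"y":-0.01,"z":0,"rx":0,"ry":0,"rz":0},
    {"grip":-1,"x":-0.0512,"y":-0.01,"z":0,"rx":0,"ry":0,"rz":0},
    {"grip":-1,"x":-0.0512,"y":-0.01,"z":0,"rx":0,"ry":0,"rz":0},
  ],
  squeeze=30,
)

```text
time_s: 14.02
position: [0.4399, -0.1934, 0.1525]
tool_rot: [[0.234, 0.972, 0.0], [0.972, -0.234, 0.0], [0.0, 0.0, -1.0]]
ft_force: [-0.2, -0.7, 0.3]
grip_width: 0.0852
```

play_rows(
  commands=[
    {"grip":-1,"x":0,"y":0,"z":0,"rx":0,"ry":0,"rz":0},
    {"grip":-1,"x":0,"y":0,"z":0,"rx":0,"ry":0,"rz":0},
  ],
  squeeze=30,
)

```text
time_s: 14.28
position: [0.4408, -0.1916, 0.1524]
tool_rot: [[0.234, 0.972, -0.0], [0.972, -0.234, 0.0], [0.0, -0.0, -1.0]]
ft_force: [-0.3, 1.1, -0.2]
grip_width: 0.0852
```

Run:
```python
from h import *
st()
for c in ["wrist","scene"]:
    im,P=cloud(c);cv2.imwrite(f"pics/{c}7.png",im["color"])
    Q=P.reshape(-1,3);Q=Q[~np.isnan(Q[:,0])]
    for c0 in [(.441,-.192),tuple(O+D*.081),tuple(O+D*.132)]:
        m=(np.hypot(Q[:,0]-c0[0],Q[:,1]-c0[1])<.03)&(Q[:,2]>.068)&(Q[:,2]<.078)
        if m.sum()>20:
            (cc,rr)=cv2.minEnclosingCircle(Q[m][:,:2].astype(np.float32)); r=np.array(cc)-O;print(c,"cap",np.round(cc,4),round(rr,4),m.sum(),"rack",(r@L).round(4),(r@D).round(4))
```

```text
t 14.28 p [ 0.4408 -0.1916  0.1524] rack xy -0.0699 -0.2776 F lat/along/z -0.54 0.98 -0.17 w 0.0852 yawx [2.342e-01 9.722e-01 4.000e-04]
wrist cap [ 0.4403 -0.1908] 0.0251 3509 rack -0.0705 -0.2769
scene cap [ 0.4425 -0.1931] 0.025 266 rack -0.0678 -0.2786
scene cap [0.5945 0.1413] 0.0287 258 rack 0.0019 0.082
scene cap [0.6047 0.1869] 0.0268 232 rack 0.0012 0.1287
```

View pics/wrist7.png

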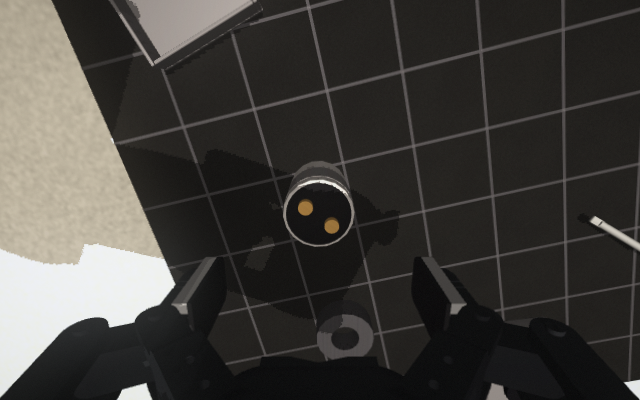

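View pics/scene7.png

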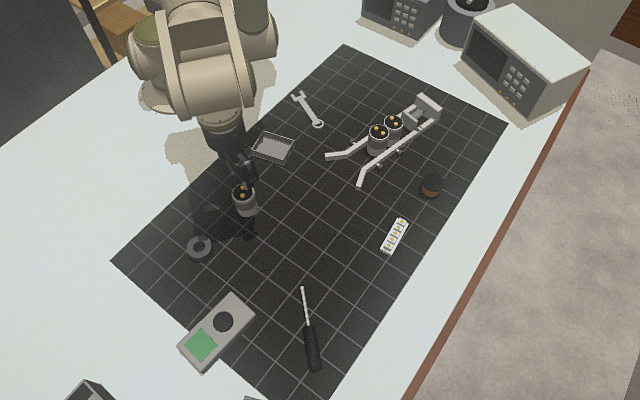

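play_rows(
  commands=[
    {"grip":-1,"x":0,"y":0,"z":0.045,"rx":0,"ry":0,"rz":0},
    {"grip":-1,"x":0,"y":0,"z":0.045,"rx":0,"ry":0,"rz":0},
    {"grip":-1,"x":0,"y":0,"z":0.0105,"rx":0,"ry":0,"rz":0},
    {"grip":-1,"x":0,"y":0,"z":0,"rx":0,"ry":0,"rz":0},
    {"grip":1,"x":0,"y":0,"z":0,"rx":0,"ry":0,"rz":0},
    {"grip":1,"x":0,"y":0,"z":0,"rx":0,"ry":0,"rz":0},
    {"grip":1,"x":0,"y":0,"z":0,"rx":0,"ry":0,"rz":0},
    {"grip":1,"x":0,"y":0,"z":0,"rx":0,"ry":0,"rz":0},
  ],
  squeeze=40,
)

```text
time_s: 15.38
position: [0.4412, -0.1923, 0.0532]
tool_rot: [[0.234, 0.972, 0.002], [0.972, -0.234, -0.001], [-0.001, 0.002, -1.0]]
ft_force: [-0.9, 0.3, 7.0]
grip_width: 0.0494
```

Run:
```python
from h import *
st()
```

```text
t 15.38 p [ 0.4412 -0.1923  0.0532] rack xy -0.0693 -0.2782 F lat/along/z -0.95 0.12 6.95 w 0.0494 yawx [ 2.338e-01  9.723e-01 -8.000e-04]
```

play_rows(
  commands=[
    {"grip":1,"x":0.01,"y":0.004,"z":-0.0005,"rx":0,"ry":0,"rz":0},
    {"grip":1,"x":0.021,"y":0.008,"z":0,"rx":0,"ry":0,"rz":0},
    {"grip":1,"x":0.021,"y":0.008,"z":0,"rx":0,"ry":0,"rz":0},
    {"grip":1,"x":0.021,"y":0.008,"z":0,"rx":0,"ry":0,"rz":0},
    {"grip":1,"x":0.021,"y":0.008,"z":0,"rx":0,"ry":0,"rz":0},
    {"grip":1,"x":0.021,"y":0.008,"z":0,"rx":0,"ry":0,"rz":0},
    {"grip":1,"x":0.021,"y":0.008,"z":0,"rx":0,"ry":0,"rz":0},
    {"grip":1,"x":0.021,"y":0.008,"z":0,"rx":0,"ry":0,"rz":0},
    {"grip":1,"x":0.021,"y":0.006,"z":0,"rx":0,"ry":0,"rz":0},
    {"grip":1,"x":0.021,"y":0.0033,"z":0,"rx":0,"ry":0,"rz":0},
    {"grip":1,"x":0.01,"y":0,"z":0,"rx":0,"ry":0,"rz":0},
    {"grip":1,"x":0,"y":0,"z":0,"rx":0,"ry":0,"rz":0},
  ],
  squeeze=40,
)

```text
time_s: 16.88
position: [0.5578, -0.004, 0.0533]
tool_rot: [[0.233, 0.972, 0.003], [0.972, -0.233, 0.001], [0.001, 0.003, -1.0]]
ft_force: [1.9, 4.7, 7.1]
grip_width: 0.0487
```

Run:
```python
from h import *
st()
im,P=cloud("wrist");cv2.imwrite(f"pics/wrist8.png",im["color"])
```

```text
t 16.88 p [ 0.5578 -0.004   0.0533] rack xy 0.0002 -0.0678 F lat/along/z 0.73 5.05 7.07 w 0.0487 yawx [0.2332 0.9724 0.0013]
```

View pics/wrist8.png

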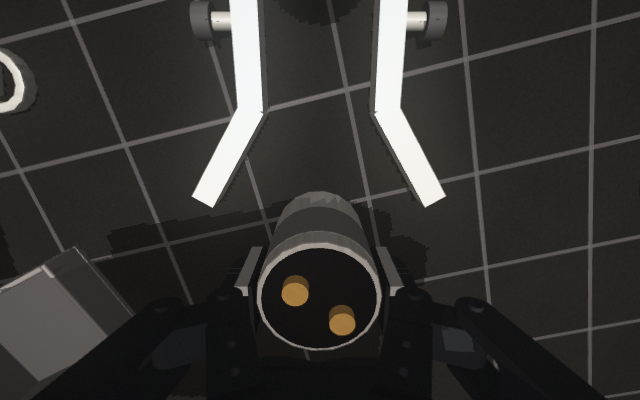

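play_rows(
  commands=[
    {"grip":1,"x":0.012,"y":0,"z":-0.0005,"rx":0,"ry":0,"rz":0},
    {"grip":1,"x":0.02,"y":0,"z":0,"rx":0,"ry":0,"rz":0},
    {"grip":1,"x":0.02,"y":0,"z":0,"rx":0,"ry":0,"rz":0},
    {"grip":1,"x":0.02,"y":0,"z":0,"rx":0,"ry":0,"rz":0},
    {"grip":1,"x":0.015,"y":0,"z":0,"rx":0,"ry":0,"rz":0},
    {"grip":1,"x":0.01,"y":0,"z":0,"rx":0,"ry":0,"rz":0},
    {"grip":1,"x":0.008,"y":0,"z":0,"rx":0,"ry":0,"rz":0},
    {"grip":1,"x":0.008,"y":0,"z":0,"rx":0,"ry":0,"rz":0},
    {"grip":1,"x":0.008,"y":0,"z":0,"rx":0,"ry":0,"rz":0},
    {"grip":1,"x":0.004,"y":0,"z":0,"rx":0,"ry":0,"rz":0},
    {"grip":1,"x":0,"y":0,"z":0,"rx":0,"ry":0,"rz":0},
    {"grip":1,"x":0,"y":0,"z":0,"rx":0,"ry":0,"rz":0},
  ],
  squeeze=40,
)

```text
time_s: 18.42
position: [0.5863, 0.1172, 0.0532]
tool_rot: [[0.233, 0.972, 0.0], [0.972, -0.233, -0.0], [-0.0, 0.0, -1.0]]
ft_force: [-0.8, -3.9, 5.6]
grip_width: 0.0492
```

Run:
```python
from h import *
st()
im,P=cloud("wrist");cv2.imwrite(f"pics/wrist9.png",im["color"])
im,P=cloud("scene");cv2.imwrite(f"pics/scene9.png",cv2.resize(im["color"][80:200,320:460],None,fx=5,fy=5,interpolation=cv2.INTER_CUBIC))
```

```text
t 18.43 p [0.5863 0.1172 0.0532] rack xy -0.0005 0.0567 F lat/along/z 0.08 -3.97 5.59 w 0.0492 yawx [ 2.334e-01  9.724e-01 -3.000e-04]
```

View pics/wrist9.png

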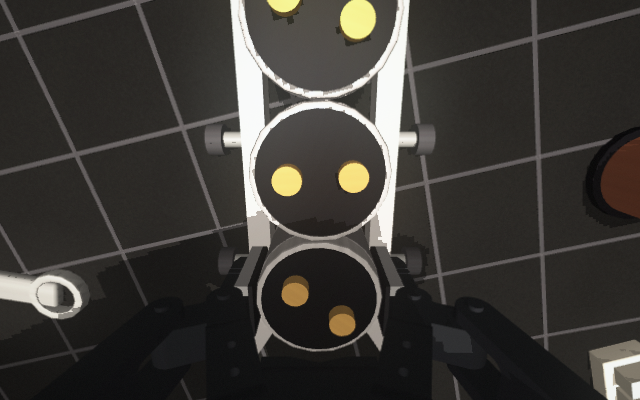

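View pics/scene9.png

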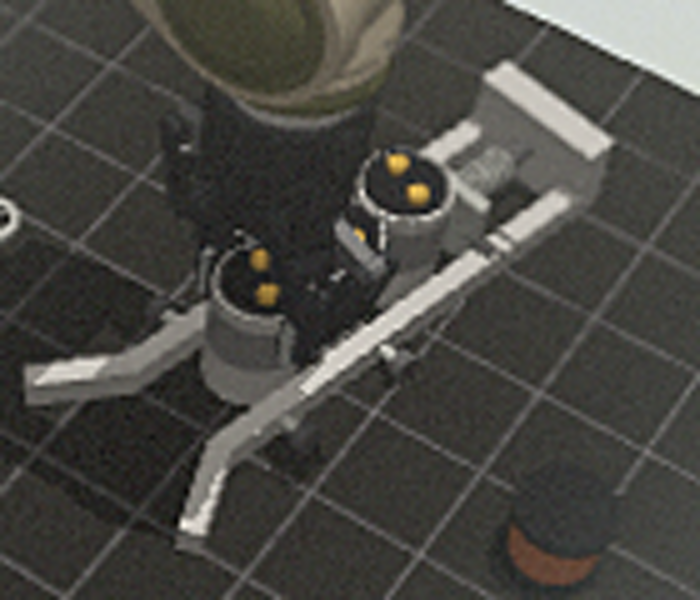

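play_rows(
  commands=[
    {"grip":1,"x":0.003,"y":0,"z":0,"rx":0,"ry":0,"rz":0},
    {"grip":1,"x":0.003,"y":0,"z":0,"rx":0,"ry":0,"rz":0},
    {"grip":1,"x":0.003,"y":0,"z":0,"rx":0,"ry":0,"rz":0},
    {"grip":1,"x":0.003,"y":0,"z":0,"rx":0,"ry":0,"rz":0},
    {"grip":1,"x":0.003,"y":0,"z":0,"rx":0,"ry":0,"rz":0},
    {"grip":1,"x":0.002,"y":0,"z":0,"rx":0,"ry":0,"rz":0},
    {"grip":1,"x":0,"y":0,"z":0,"rx":0,"ry":0,"rz":0},
    {"grip":1,"x":0,"y":0,"z":0,"rx":0,"ry":0,"rz":0},
  ],
  squeeze=40,
)

```text
time_s: 19.52
position: [0.59, 0.1329, 0.0532]
tool_rot: [[0.234, 0.972, -0.0], [0.972, -0.234, -0.002], [-0.002, -0.0, -1.0]]
ft_force: [-2.4, -8.2, 7.2]
grip_width: 0.0492
```

```bash
cat > g.py <<'E'
import sys
from h import *
n=sys.argv[1]
st()
im,P=cloud("scene");cv2.imwrite(f"pics/stop{n}.png",cv2.resize(im["color"][85:155,380:450],None,fx=8,fy=8,interpolation=cv2.INTER_CUBIC))
Q=P.reshape(-1,3);Q=Q[~np.isnan(Q[:,0])];rx=(Q[:,:2]-O)@L;ry=(Q[:,:2]-O)@D
m=(ry>.17)&(ry<.235)&(abs(rx-.002)<.024)&(Q[:,2]>.046)&(Q[:,2]<.054)
print("plate top y",np.percentile(ry[m],[2,10,50,90,98]).round(4) if m.any() else None,m.sum())
im,P=cloud("wrist");cv2.imwrite(f"pics/w{n}.png",im["color"])
Q=P.reshape(-1,3);Q=Q[~np.isnan(Q[:,0])];rx=(Q[:,:2]-O)@L;ry=(Q[:,:2]-O)@D
m=(abs(Q[:,2]-.0735)<.004)&(abs(rx)<.027)
print("tops y range",ry[m].min().round(4),ry[m].max().round(4))
E
python3 g.py 10
```

```text
t 19.52 p [0.59   0.1329 0.0532] rack xy -0.0005 0.0728 F lat/along/z -0.42 -8.58 7.21 w 0.0492 yawx [ 0.2336  0.9723 -0.0018]
plate top y [0.1865 0.1975 0.2019 0.2085 0.2251] 20
tops y range 0.0484 0.1767
```

View pics/stop10.png

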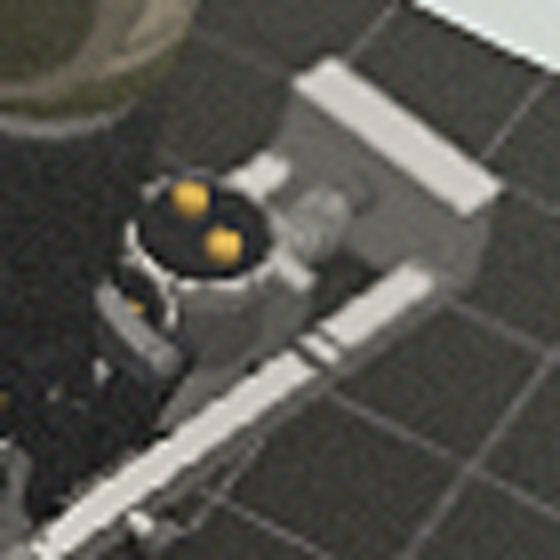

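View pics/w10.png

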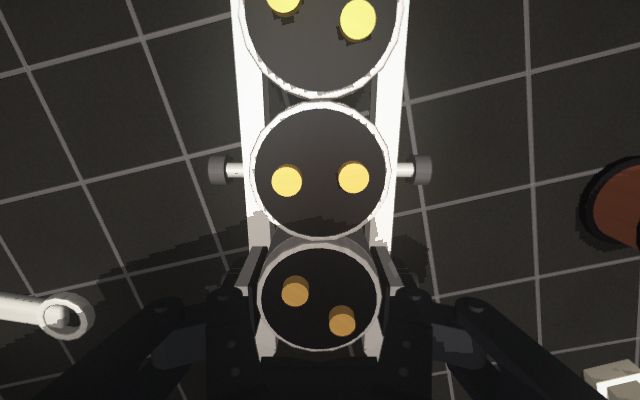

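play_rows(
  commands=[
    {"grip":1,"x":0.002,"y":0,"z":0,"rx":0,"ry":0,"rz":0},
    {"grip":1,"x":0.002,"y":0,"z":0,"rx":0,"ry":0,"rz":0},
    {"grip":1,"x":0.0025,"y":0,"z":0,"rx":0,"ry":0,"rz":0},
    {"grip":1,"x":0,"y":0,"z":0,"rx":0,"ry":0,"rz":0},
    {"grip":1,"x":0,"y":0,"z":0,"rx":0,"ry":0,"rz":0},
    {"grip":1,"x":0,"y":0,"z":0,"rx":0,"ry":0,"rz":0},
  ],
  squeeze=40,
)

```text
time_s: 20.38
position: [0.5915, 0.1385, 0.0532]
tool_rot: [[0.234, 0.972, -0.001], [0.972, -0.234, -0.003], [-0.003, -0.0, -1.0]]
ft_force: [-3.5, -11.8, 6.9]
grip_width: 0.0491
```

```bash
python3 g.py 11
```

```text
t 20.38 p [0.5915 0.1385 0.0532] rack xy -0.0004 0.0786 F lat/along/z -0.64 -12.3 6.89 w 0.0491 yawx [ 0.2337  0.9723 -0.0029]
plate top y [0.1788 0.1866 0.2077 0.2123 0.213 ] 18
tops y range 0.0545 0.1825
```

View pics/stop11.png

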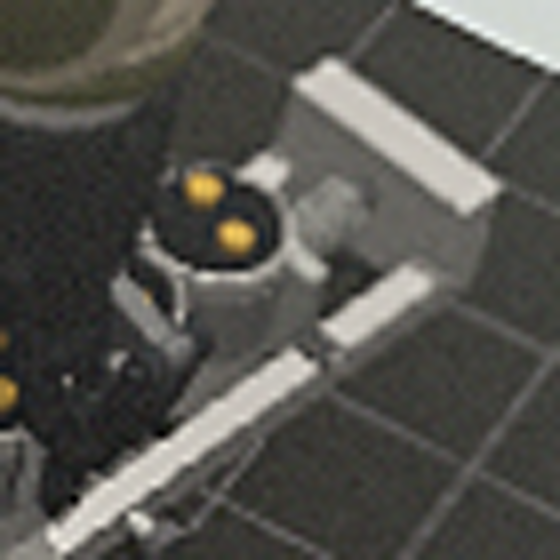

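play_rows(
  commands=[
    {"grip":1,"x":0,"y":0,"z":0,"rx":0,"ry":0,"rz":0},
    {"grip":1,"x":0,"y":0,"z":0,"rx":0,"ry":0,"rz":0},
    {"grip":1,"x":0,"y":0,"z":0,"rx":0,"ry":0,"rz":0},
    {"grip":1,"x":0,"y":0,"z":0,"rx":0,"ry":0,"rz":0},
    {"grip":1,"x":0,"y":0,"z":0,"rx":0,"ry":0,"rz":0},
    {"grip":1,"x":0,"y":0,"z":0,"rx":0,"ry":0,"rz":0},
    {"grip":1,"x":0,"y":0,"z":0,"rx":0,"ry":0,"rz":0},
    {"grip":1,"x":0,"y":0,"z":0,"rx":0,"ry":0,"rz":0},
    {"grip":1,"x":0,"y":0,"z":0,"rx":0,"ry":0,"rz":0},
    {"grip":1,"x":0,"y":0,"z":0,"rx":0,"ry":0,"rz":0},
    {"grip":1,"x":0,"y":0,"z":0,"rx":0,"ry":0,"rz":0},
    {"grip":1,"x":0,"y":0,"z":0,"rx":0,"ry":0,"rz":0},
  ],
  squeeze=40,
)

```text
time_s: 21.98
position: [0.5914, 0.1385, 0.0533]
tool_rot: [[0.234, 0.972, -0.001], [0.972, -0.234, -0.003], [-0.003, -0.0, -1.0]]
ft_force: [-3.2, -12.2, 7.4]
grip_width: 0.0488
```

```bash
python3 g.py 12
```

```text
t 21.98 p [0.5914 0.1385 0.0533] rack xy -0.0004 0.0786 F lat/along/z -0.27 -12.57 7.39 w 0.0488 yawx [ 0.2337  0.9723 -0.0029]
plate top y [0.1708 0.1729 0.2057 0.2125 0.2132] 22
tops y range 0.0548 0.1826
```

View pics/stop12.png

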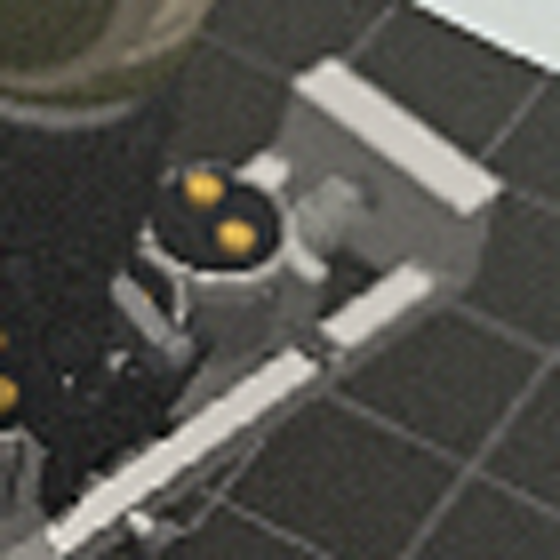

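View pics/w12.png

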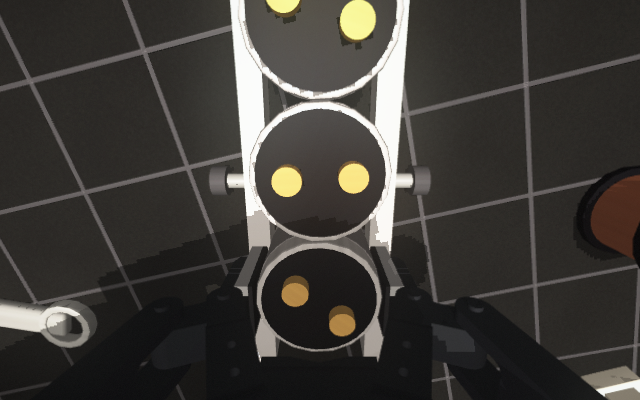

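The hold is steady. The pointer sits between the marks at (320,345) in the stop crop, the row is packed and upright, and the push reads about 12.4 N, of which about 8 N is spring and the rest friction. I'm handing in now.

Run:
```python
from rig import order
print(order.close_job())
```

```text
the job is handed in; nothing more can be done
None
```

All three capacitors are in single file between the rails, and I handed in at about 22 s while still gripping the last one and pushing the row against the stop.

- **How I did it:** I gripped each capacitor lightly low on the can and slid it upright along the mat into the mouth, one after another. Then I pushed the row into the stop with the third.
- **Stop travel:** Geometry gives about 13.6 mm, with the last capacitor at fixture y = 78.6 mm. In the last scene picture the gap between the two marks is filled dark, so I read the pointer as lying between them. The picture is coarse.
- **Push:** The wrist read 12.3 to 12.6 N along the row. About 4 N of that was friction before the row met the stop, so about 8 N is on the spring. It stayed steady over the 1.5 s hold, with the position changing by about 0.1 mm.
- **Row:** The cans looked upright and touching, and the gripped can was within 1 mm of mid-gap.
- **Checks that were weak or disagreed:**
  - The depth reading of the stop plate was too noisy to use.
  - The scene camera read about 2 mm to one side of the wrist camera. I used the wrist camera.
  - The gripper pressed the last capacitor onto the mat with about 7 N.
  - I did not measure the bystanders again at the end. None was touched as far as the pictures show.

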